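# Set out the sample fittings on the shop counter

## Task

Set out the four grey pipe fittings at their places on the counter: the two round sockets upright and the valve lying handle up, each centred on the white plinth printed with its outline (the valve lined up with it), and the pipe piece standing upright in the middle of the metal canister. You cannot know how full of packing the canister is, so lower the pipe gently until you feel it touch and only then let go: neither drop it nor ram it in. Leave the tin and the red bin where they are.

Things in the scene. Friction and masses are not known exactly. Their poses are not given: they have to be found in the camera images.
- big_socket_mid (a point): The larger of the two round pipe sockets: a plain grey plastic tube standing upright on the counter, outer diameter 64 mm, height 62 mm, wall 5 mm, open at both ends, about 0.12 kg. The point is its centre, half-way up (31 mm above its foot); z is the tube's axis, up at the start.
- small_socket_mid (a point): The smaller round pipe socket: a grey plastic tube standing upright, outer diameter 44 mm, height 46 mm, wall 4 mm, open at both ends, about 0.05 kg. The point is its centre, half-way up (23 mm above its foot); z is the tube's axis, up at the start.
- valve_mid (a point): Grey plastic ball valve, 0.3 kg, on its flat foot: 100 mm long along x, a nut of 56 mm diameter at each end, waist 46 mm, axis 30 mm above the foot. On top, centred, a rigid blue handle bar to carry it by: 80 mm along x, 14 mm wide, 64 to 90 mm above the foot. The point is the centre, 45 mm above the foot, 32 mm below the bar's middle. z is up; half a turn about z looks the same.
- pipe_piece_mid (a point): Piece of grey plastic pipe standing upright on the counter, outer diameter 32 mm, length 130 mm, wall 3 mm, about 0.07 kg. The point is its centre, half-way up (65 mm from either end); z is its axis, up at the start.
- big_plinth: Fixed display plinth: white square plate, 110 x 110 mm, 8 mm thick, the top flat. Origin at the centre of its underside, z up. Printed with the larger circle, 72 mm across the black line: the outline of the big socket, centred on the plinth.
- small_plinth: Fixed display plinth: white square plate, 110 x 110 mm, 8 mm thick, the top flat. Origin at the centre of its underside, z up. Printed with the smaller circle, 52 mm across the black line: the outline of the small socket, centred on the plinth.
- valve_plinth: Fixed display plinth: white square plate, 110 x 110 mm, 8 mm thick, the top flat. Origin at the centre of its underside, z up. Printed with a black outline 108 mm long that is wide (64 mm) at both ends and narrower in the middle: the outline of the valve, centred on the plinth; its long direction is the x axis of this entry.
- canister: Fixed round opaque metal canister, open above: outer diameter 80 mm, wall 4 mm (mouth 72 mm), 75 mm high. Origin at the centre of its underside, z up. A level packing pad inside has its top 16 to 42 mm above the origin, different at every start; it yields slowly above about 14 N. A pipe piece standing on it sticks out of the mouth by 71 to 97 mm.
- tin: Bystander, to be left alone: a round metal tin standing at the left of the work, diameter 72 mm, height 85 mm. Origin at the centre of its underside.
- red_bin: Bystander, to be left alone: a red open bin with small fittings in it, at the right of the work, 150 x 110 mm (x, y), 55 mm high. Origin at the centre of its underside.
Things that resemble listed ones, but are neither listed nor needed, are in the scene too. What is shaped like the big_plinth but brown or green is not meant.

How it is judged (in metres and radians):
At the end, for the whole second after the job is handed in: Sockets upright and valve handle up on their own plinths within 12 mm of centre, valve within 0.2 rad of its outline (either way round); pipe piece upright in the canister within 21 mm of its axis, on the packing; all let go and at rest (horizontal distance between big_socket_mid and big_plinth below 0.012 m and angle between each of big_socket_mid, small_socket_mid, valve_mid's own z axis and vertical below 0.1 rad and z of big_socket_mid in the frame of big_plinth between 0.034 and 0.044 m and horizontal distance between small_socket_mid and small_plinth below 0.012 m and z of small_socket_mid in the frame of small_plinth between 0.026 and 0.036 m and horizontal distance between valve_mid and valve_plinth below 0.012 m and angle between the x axis of valve_mid and the x axis of valve_plinth, either way round below 0.2 rad and z of valve_mid in the frame of valve_plinth below 0.058 m and horizontal distance between pipe_piece_mid and canister below 0.021 m and angle between pipe_piece_mid's own z axis and vertical below 0.12 rad and z of pipe_piece_mid in the frame of canister below 0.111 m and linear speed of each of big_socket, small_socket, valve, pipe_piece below 0.02 m/s); the robot touches nothing.
It fails at once if the metal tin is shifted by more than 3 cm (distance of tin from where it was at the start of the episode above 0.03 m).
It fails at once if the red bin is shifted by more than 3 cm (distance of red_bin from where it was at the start of the episode above 0.03 m).
It fails at once if the pipe piece is dropped (it falls freely, faster than 0.45 m/s, about 1 cm of fall) (contact force between the fingers and pipe_piece below 0.05 N and linear speed of pipe_piece above 0.45 m/s).
It fails at once if the pipe piece is rammed into the canister (more than 40 N) (contact force between pipe_piece and canister above 40 N).
It also fails if it takes over 99 s, if anything falls off the work surface, if the arm or the gripper's body presses on something with over 40 N, if the wrist force passes 120 N, or if a joint passes its speed limit or range.

## Robot

A 7-joint arm with a two-finger parallel gripper is mounted at the origin on the work surface. World frame = base frame: x ahead of the robot, y to its left, z up, the work surface at z = 0. Lengths are in m, angles in degrees, forces in N, time in s.
With the tool pointing down it reaches from about 0.425 to 0.875 m from the base axis. Payload 4.7 kg.
Tool frame: the origin (TCP) lies midway between the tips of the shut fingers; the grasp point (between the pads) lies 19 mm behind it; z points along the fingers, y is the direction in which the jaws open and shut (so a half turn about z gives the same grasp; the last joint's range is limited). The gripper opens to 87 mm and grips with 3 to 60 N. Pads are 19 mm wide; open, the fingers measure 117 mm over their backs; the gripper's body (75 mm by 190 mm) begins 51 mm behind the grasp point.
Start: joints at [-75.396, 18.392, -4.016, 83.108, 1.295, 78.541, -3.26], TCP at [0.155, 0.631, 0.223] pointing down, gripper open.
Joint ranges: [-163.93, 163.93], [-17.29, 119.83], [-79.2, 71.16], [3.27, 140.29], [-89.18, 269.18], [5.43, 117.66], [-154.24, 154.24]. Speed limits (degrees/s): [147.25, 147.25, 180, 180, 180, 180, 180].

## Interface

Orientations are given as [roll, pitch, yaw] about the fixed x, y, z axes, in that order (R = Rz(yaw) Ry(pitch) Rx(roll)).
In Python, from cell import env gives the robot as it stands.
- The arm moves only by the tool apply_moves, never from a script. Its argument "targets" is a list of rows, each a list of 2 entries, a list of its own where there are three numbers: the shift along the world's x, y, z in mm, then the turn, a rotation vector about the world's x, y, z in rad. A call has 1 to 8 rows; each row is the pose to reach, as a shift and turn from the pose commanded when the call began; what a row does not reach only later rows make up. A row lasts 1/10 s, in which the tool goes at most 50 mm and 8.59 degrees, less where a joint would pass 70% of its speed; a pose out of reach is approached as far as the arm can. A call with a gripper value outside its range is refused whole. "hand" is the finger opening in mm, from 0 to 87, set as the call begins (left out, the last holds). The fingers move at their own pace and stop on an object; "squeeze" is the grip in N (left out, the last holds). Time passes only in rows, so rows that repeat a pose let the fingers close. It gives the time, the measured TCP pose, the force and the opening at its end, in the units of the state.
- env.get_obs(): the state, without advancing time (a new reading comes with each control period).
- env.read_camera(name): name is "side" or "top" or "wrist"; returns a dict with "image" (384x512x3 uint8, red, green, blue), "camera_matrix" (3x3 intrinsics, pixels), "k1" (the pictures are not rectified: a ray, as slopes to the right and down, at radius r is drawn at 1 + k1 r^2 times it, then the intrinsics apply), "camera_from_world" (4x4, takes a point from world to camera coordinates); the wrist camera has in their place "mount" (4x4, takes a point from camera to tool coordinates, whose origin is the TCP and whose axes are the flange's). Camera axes: x right, y down, z forward; pixel columns grow to the right and rows downward; lengths in m; the calibration is good to about 2 mm. A picture is of the moment at which its call begins: read the wrist's pose just before it. There is no depth.
- env.sign_off(): hands the job in, once; it reports no verdict.
Trained networks look in a picture, given as the dict that the camera call returned (one of the last four; its "shot" number tells which), for a name from the list of things; names that differ only in an ending like _2 or _b are one class to them, and where a whole thing is asked for, a point or a joint stands for the part that bears it (a point fixed in the world has none). Each returns a list of dicts, best first, with "conf" (0 to 1); they miss things now and then, are a little off and sometimes report something else, mostly with a low value. They report only what shows in the picture. A call takes as long as a camera call. They do not tell look-alikes from the thing itself.
- env.regions_of(picture, target): "region" (384x512 bool, what is visible of it) and "rect" ([left, top, right, bottom] in pixels, round what is visible of it).
The state is a dict: "time_s": time; "qpos": joint angles; "joint_velocities": joint speeds; "effort": joint torques, N m; "tool_pos": TCP position; "tool_rot": TCP orientation; "force": force on the tool from outside, world axes, zero at the start; "wrist_torque": the same for the moment, N m; "grip_width": finger opening in m.
Only numpy, scipy, OpenCV 4.12 (cv2) and the standard library are available. Lean on these libraries where they do the work, as an engineer would, in place of code of your own. Each camera call takes 0.05 s, during which the arm holds its last target. There are 200 camera calls.

## Working session

There is one attempt and no reset: what is moved stays moved. The work goes in short steps, Python scripts to look and compute and a tool call to move; the robot and the scene stay as the last step left them, time stands still between calls to the robot, and variables do not carry over. Pictures are saved under pics/ and viewed, about 12 in all and at most 16, crops included, and the job is handed in when it is done.

Besides the shell and the picture viewer there is one more tool, called after "Request:" as a command line: name --argument value ..., lists and objects as JSON in quotes. apply_moves: Moves the arm, as the interface text tells. Its arguments: {"type":"object","properties":{"targets":{"type":"array","items":{"type":"array"}},"hand":{"type":"number"},"squeeze":{"type":"number"}},"required":["targets"]}

```bash
mkdir -p pics; ls
cat > h.py <<'E'
import numpy as np, cv2
from cell import env
from scipy.spatial.transform import Rotation as R
def cam(name):
    o=env.get_obs(); p=env.read_camera(name)
    if name=="wrist":
        T=np.eye(4); T[:3,3]=o["tool_pos"]; T[:3,:3]=R.from_euler("xyz",o["tool_rot"],degrees=True).as_matrix()
        p["cfw"]=np.linalg.inv(T@np.array(p["mount"]))
    else: p["cfw"]=np.array(p["camera_from_world"])
    return p
def ray(p,uv):
    K=np.array(p["camera_matrix"]); d=np.linalg.inv(K)@[uv[0],uv[1],1]; s=d[:2].copy()
    for _ in range(20): s=d[:2]/(1+p["k1"]*(s@s))
    C=np.linalg.inv(p["cfw"]); v=C[:3,:3]@[s[0],s[1],1]
    return C[:3,3],v/np.linalg.norm(v)
def at_z(p,uv,z):
    o,v=ray(p,uv); return o+v*(z-o[2])/v[2]
def proj(p,X):
    c=p["cfw"]@np.append(X,1); s=c[:2]/c[2]; s=s*(1+p["k1"]*(s@s)); K=np.array(p["camera_matrix"])
    return (K@[s[0],s[1],1])[:2]
def tri(rs):
    A=0;b=0
    for o,v in rs:
        M=np.eye(3)-np.outer(v,v); A=A+M; b=b+M@o
    return np.linalg.solve(A,b)
def save(p,n): cv2.imwrite("pics/"+n,p["image"][:,:,::-1])
E
python3 - <<'E'
from h import *
print(env.get_obs())
N=["big_socket_mid","small_socket_mid","valve_mid","pipe_piece_mid","big_plinth","small_plinth","valve_plinth","canister","tin","red_bin"]
ims=[]
for c in["top","side","wrist"]:
    p=cam(c); ims.append(p["image"]); save(p,c+"0.png")
    print(c,np.linalg.inv(p["cfw"])[:3,3].round(3))
    for n in N:
        for r in env.regions_of(p,n)[:4]:
            m=r["region"]; ys,xs=np.nonzero(m); uv=(xs.mean(),ys.mean()); print(n,round(r["conf"],2),np.round(r["rect"]),np.round(uv,1),at_z(p,uv,.03)[:2].round(3))
E
```

```text
pics
{'time_s': 0.0, 'qpos': array([-75.39688329,  18.43788633,  -4.01643374,  83.1760464 ,
         1.29643318,  78.53990531,  -3.25897661]), 'joint_velocities': array([ 0.0469279 , -0.03058445, -0.04253674, -0.16377052, -0.01139735,
        0.05461187, -0.10629559]), 'effort': array([ 9.76675947e-04, -4.91312420e+01, -4.03412059e-01, -3.12520838e+01,
       -6.37270161e-02,  4.39820113e-02,  1.73934013e-04]), 'tool_pos': array([0.15491028, 0.63069674, 0.22146491]), 'tool_rot': array([-1.79891490e+02,  6.90412943e-03,  1.66208830e+02]), 'force': array([ 0.54577523, -0.41239354,  0.3627039 ]), 'wrist_torque': array([0.03143986, 0.0270598 , 0.00408605]), 'grip_width': 0.08710485651784775}
top [ 0.441 -0.03   1.444]
big_socket_mid 0.67 [218. 243. 237. 262.] [228.  250.5] [0.435 0.1  ]
valve_mid 0.79 [317. 236. 344. 262.] [330.2 250. ] [ 0.444 -0.244]
pipe_piece_mid 0.58 [313. 235. 344. 264.] [330.2 249.6] [ 0.445 -0.245]
big_plinth 0.96 [123. 167. 157. 201.] [139.9 182.7] [0.66  0.416]
big_plinth 0.78 [216. 187. 250. 218.] [233.2 201.5] [0.601 0.088]
big_plinth 0.73 [227. 133. 260. 163
[... 861 characters left out ...]
 0.782 -0.18 ]
big_plinth 0.76 [277. 168. 325. 202.] [299.5 184.4] [0.782 0.037]
big_plinth 0.73 [215. 182. 264. 219.] [238.6 199.3] [0.596 0.062]
small_plinth 0.59 [272. 262. 328. 310.] [299.2 285.1] [ 0.601 -0.267]
small_plinth 0.52 [214. 282. 262. 320.] [236.5 301.7] [ 0.447 -0.241]
small_plinth 0.3 [215. 180. 262. 218.] [238.6 199.1] [0.596 0.063]
valve_plinth 0.8 [204. 147. 244. 181.] [224.1 165.2] [0.619 0.217]
canister 0.76 [252. 213. 280. 258.] [265.9 232.5] [ 0.607 -0.083]
canister 0.21 [157. 154. 175. 190.] [166.1 172. ] [0.449 0.269]
tin 0.94 [154. 120. 176. 156.] [165.5 137.3] [0.503 0.438]
red_bin 0.66 [302. 306. 389. 384.] [344.1 351.4] [ 0.599 -0.461]
wrist [0.086 0.648 0.385]
```

Run:
```python
import cv2
t=cv2.imread("pics/top0.png")[110:290,100:440]; s=cv2.imread("pics/side0.png")[100:384,130:420]
cv2.imwrite("pics/t1.png",cv2.resize(t,None,fx=2.35,fy=2.35,interpolation=2)); cv2.imwrite("pics/s1.png",cv2.resize(s,None,fx=2.1,fy=2.1,interpolation=2))
```

```text
(no output)
```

View pics/t1.png

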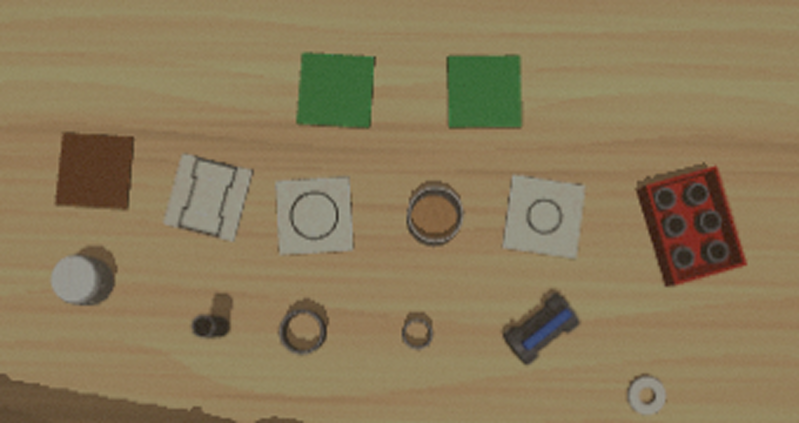

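View pics/s1.png

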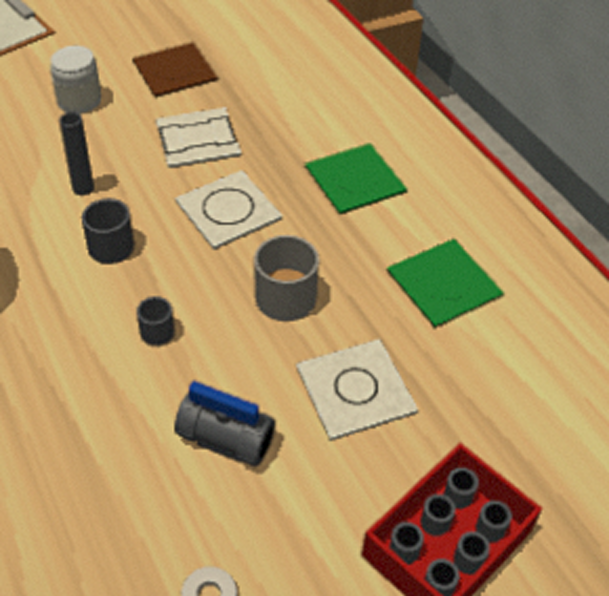

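Top view: the pipe is at (189,249), the big socket at (229,250), the small socket at (277,250) and the valve at (330,250). The white plinths are valve (188,194), big (233,202) and small (331,202), and the canister is at (285,202).

Look-alikes I'm rejecting:
- green plates (242,148) and (306,149)
- brown plate (140,183)
- white ring (375,278)
- tin (134,229)
- the bin's small fittings, around (394,206)

Next I'll move the wrist camera over the left group.

Request:
apply_moves --targets '[[[30,-35,20],[0,0,0]],[[55,-75,45],[0,0,0]],[[83,-113,65],[0,0,0]],[[110,-152,85],[0,0,0]],[[138,-191,105],[0,0,0]],[[165,-230,115],[0,0,0]],[[193,-270,120],[0,0,0]],[[215,-308,120],[0,0,0]]]'

```text
time_s: 2.45
tool_pos: [0.3714, 0.3217, 0.3439]
tool_rot: [179.9, 0.1, 166.2]
force: [0.8, -0.2, -1.0]
grip_width: 0.0874
```

Request:
apply_moves --targets '[[[25,-30,0],[0,0,0]],[[50,-60,0],[0,0,0]],[[70,-90,0],[0,0,0]],[[70,-90,0],[0,0,0]],[[70,-90,0],[0,0,0]]]'

```text
time_s: 2.95
tool_pos: [0.4403, 0.2327, 0.3428]
tool_rot: [180.0, -0.0, 166.1]
force: [-0.5, 0.8, -0.6]
grip_width: 0.0872
```

Run:
```python
from h import *
o=env.get_obs(); print(o["time_s"],o["tool_pos"],o["tool_rot"])
p=cam("wrist"); save(p,"w1.png"); print(p["cfw"].round(3))
N=["big_socket_mid","small_socket_mid","pipe_piece_mid","big_plinth","valve_plinth","canister"]
for n in N:
  for r in env.regions_of(p,n)[:2]:
    ys,xs=np.nonzero(r["region"]); uv=(xs.mean(),ys.mean()); print(n,round(r["conf"],2),np.round(r["rect"]),np.round(uv,1),at_z(p,uv,.008)[:2].round(3))
```

```text
2.95 [0.4402808  0.23271221 0.34277509] [ 1.79951588e+02 -1.39361084e-02  1.66084868e+02]
[[ 0.241  0.971  0.001 -0.332]
 [ 0.938 -0.233  0.258 -0.42 ]
 [ 0.25  -0.061 -0.966  0.41 ]
 [ 0.     0.     0.     1.   ]]
big_socket_mid 0.63 [160. 156. 200. 200.] [178.2 176.7] [0.439 0.087]
big_socket_mid 0.61 [ 80. 178. 117. 215.] [ 97.9 196. ] [ 0.437 -0.076]
small_socket_mid 0.6 [ 80. 182. 119. 213.] [ 97.7 196.5] [ 0.438 -0.077]
pipe_piece_mid 0.91 [238. 154. 262. 182.] [249.1 166.6] [0.452 0.219]
big_plinth 0.96 [349. 213. 402. 241.] [374.1 228.1] [0.63  0.428]
big_plinth 0.93 [182. 227. 238. 288.] [207.4 255. ] [0.606 0.094]
valve_plinth 0.65 [256. 225. 315. 275.] [285.6 240.2] [0.612 0.253]
```

View pics/w1.png

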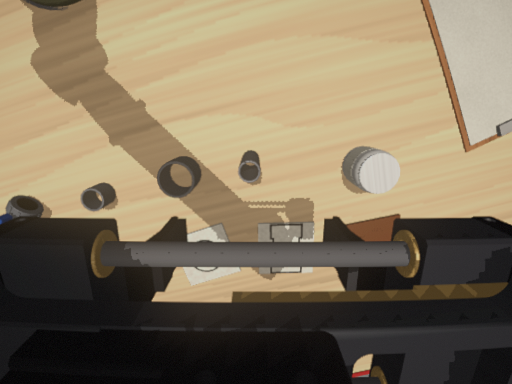

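The wrist view shows the pipe at (249,166), the big socket at (178,177), the small socket at (98,196), and the big and valve plinths at the fingers, (207,255) and (285,240). Next I'll fit each item's model silhouette across views, with its height left free.

```bash
cat > fit.py <<'E'
from h import *
from scipy.optimize import least_squares
a=np.linspace(0,2*np.pi,40)
def cyl(d,h): return np.vstack([np.c_[d/2*np.cos(a),d/2*np.sin(a),0*a+z] for z in(0,h)])
def sq(s,h): return np.array([[x,y,z] for x in(-s,s) for y in(-s,s) for z in(0,h)])
M={"big_socket_mid":cyl(.064,.062),"small_socket_mid":cyl(.044,.046),"pipe_piece_mid":cyl(.032,.13),"canister":cyl(.08,.075),"tin":cyl(.072,.085),
 "big_plinth":sq(.055,.008),"small_plinth":sq(.055,.008),"valve_plinth":sq(.055,.008)}
def hullc(pts):
    m=cv2.moments(cv2.convexHull(np.float32(pts))); return np.array([m["m10"],m["m01"]])/m["m00"]
def regc(r):
    m=r["region"]; ys,xs=np.nonzero(m); return hullc(np.c_[xs,ys])
def fit(name,vs,x0,z=None):   # vs: list of (pic,uv)
    f=lambda q: np.concatenate([hullc([proj(p,np.append(q[:2],q[2] if z is None else z)+X) for X in M[name]])-uv for p,uv in vs])
    s=least_squares(f,[*x0,0.0][:3 if z is None else 2],x_scale=.01,diff_step=1e-3); return s.x,s.fun
def pick(p,name,x0,minconf=.2):
    L=[]
    g=proj(p,[*x0,.03])
    for r in env.regions_of(p,name):
        c=regc(r)
        if np.linalg.norm(c-g)<25 and r["conf"]>minconf: L.append(c)
    return L[:1]
E
python3 - <<'E'
from fit import *
P={c:cam(c) for c in("top","side","wrist")}
G={"big_socket_mid":(.44,.095),"small_socket_mid":(.437,-.073),"pipe_piece_mid":(.45,.26),"canister":(.606,-.086),"big_plinth":(.6,.09),"small_plinth":(.605,-.25),"valve_plinth":(.62,.245)}
for n,g in G.items():
    vs=[];nm=[]
    for c in P:
        if c=="wrist" and n in("canister","small_plinth","big_plinth","valve_plinth"): continue
        for uv in pick(P[c],n,g): vs.append((P[c],uv)); nm.append(c)
    if len(vs)>1:
        x,e=fit(n,vs,g); print(n,nm,x.round(4),"resid px",e.round(1))
    for v,c in zip(vs,nm): print("   ",n,c,fit(n,[v],g,0.)[0].round(4))
# blue bar
dirs=[];rs=[]
for c in("top","side"):
    p=P[c]; H=cv2.cvtColor(p["image"],cv2.COLOR_RGB2HSV); m=cv2.inRange(H,(105,110,40),(130,255,255))
    k,l,st,ce=cv2.connectedComponentsWithStats(m); L=[i for i in range(1,k) if np.linalg.norm(ce[i]-proj(p,[.445,-.245,.077]))<20]; i=max(L,key=lambda i:st[i,4])
    ys,xs=np.nonzero(l==i); rs.append(ray(p,ce[i])); W=np.array([at_z(p,(x,y),.085)[:2] for x,y in zip(xs,ys)])
    w,V=np.linalg.eigh(np.cov(W.T)); print(c,st[i],ce[i],W.mean(0).round(4),"yaw",np.degrees(np.arctan2(*V[::-1,1]))%180-180)
print("bar",tri(rs).round(4))
for n in("valve_plinth","canister"):
    for c in("top","side"):
        for r in env.regions_of(P[c],n)[:1]:
            m=r["region"]; ys,xs=np.nonzero(m); h=cv2.convexHull(np.float32([at_z(P[c],(x,y),.008)[:2] for x,y in zip(xs,ys)])); print(n,c,cv2.minAreaRect(h*1000))
E
```

```text
big_socket_mid ['side', 'wrist'] [ 0.4353  0.0976 -0.001 ] resid px [-0.3  0.1  0.   0.2]
    big_socket_mid side [0.436  0.0968]
    big_socket_mid wrist [0.4347 0.098 ]
small_socket_mid ['side', 'wrist'] [ 4.364e-01 -6.520e-02  2.000e-04] resid px [-0.5  0.2  0.1  0.4]
    small_socket_mid side [ 0.4377 -0.065 ]
    small_socket_mid wrist [ 0.4357 -0.0651]
    pipe_piece_mid side [0.4396 0.226 ]
canister ['top', 'side'] [ 0.6038 -0.0854 -0.002 ] resid px [ 0.2 -0.4 -0.3  0.1]
    canister top [ 0.6022 -0.0848]
    canister side [ 0.604  -0.0871]
big_plinth ['top', 'side'] [ 0.6064  0.0895 -0.0022] resid px [ 0.1 -0.4 -0.4  0.1]
    big_plinth top [0.6047 0.0897]
    big_plinth side [0.6065 0.0872]
small_plinth ['top', 'side'] [ 0.6113 -0.251   0.0013] resid px [ 0.1 -0.3 -0.2  0. ]
    small_plinth top [ 0.6105 -0.2508]
    small_plinth side [ 0.6123 -0.2505]
valve_plinth ['top', 'side'] [ 6.308e-01  2.483e-01 -1.000e-04] resid px [ 0.2 -0.6 -0.5  0.1]
    valve_plinth top [0.6288 0.2489]
    valve_plinth side [0.6324 0.2478]
top [323 242  20  16  77] [332.57142857 249.63636364] [ 0.4454 -0.2438] yaw -50.787032180544344
side [220 282  33  21 325] [236.18461538 291.79384615] [ 0.444  -0.2492] yaw -53.00890035625295
bar [ 0.4456 -0.2449  0.078 ]
valve_plinth top ((628.1033935546875, 249.4456787109375), (111.83020782470703, 110.5494613647461), 77.48648834228516)
valve_plinth side ((630.5578002929688, 243.73179626464844), (118.79959869384766, 110.17194366455078), 78.03592681884766)
canister top ((608.0697021484375, -86.54978942871094), (87.15957641601562, 76.27410125732422), 1.1448028087615967)
canister side ((616.5841674804688, -61.541046142578125), (144.56605529785156, 80.2283935546875), 61.028411865234375)
```

Run:
```python
from fit import *
P={c:cam(c) for c in("side","wrist")}; n="pipe_piece_mid"; g=(.44,.226)
vs=[(P[c],uv) for c in P for uv in pick(P[c],n,g)]
print(fit(n,vs,g),[fit(n,[v],g,0.)[0] for v in vs])
w=P["wrist"]["image"]; cv2.imwrite("pics/c1.png",cv2.resize(w[120:215,60:320],None,fx=3,fy=3)[:,:,::-1])
```

```text
(array([ 0.43920447,  0.22465291, -0.00194339]), array([ 0.19632746, -0.08702888, -0.02042143, -0.11459799])) [array([0.43810132, 0.22231921]), array([0.43905152, 0.22476392])]
```

View pics/c1.png

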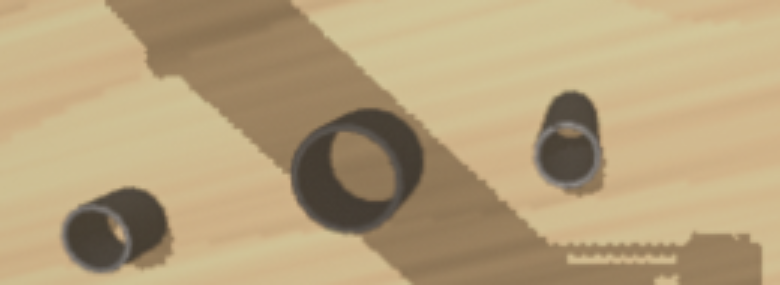

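The close crop confirms the choice: long narrow pipe at right, wide socket in the middle, small socket at left. Grasping the pipe.

Request:
apply_moves --targets '[[[-1,-8,-45],[0,0,0]],[[-1,-8,-90],[0,0,0]],[[-1,-8,-135],[0,0,0]],[[-1,-8,-175],[0,0,0]],[[-1,-8,-210],[0,0,0]],[[-1,-8,-235],[0,0,0]],[[-1,-8,-252],[0,0,0]],[[-1,-8,-252],[0,0,0]]]'

```text
time_s: 5.5
tool_pos: [0.4372, 0.2241, 0.0881]
tool_rot: [-179.8, -0.2, 166.2]
force: [0.1, 0.7, -0.1]
grip_width: 0.087
```

Request:
apply_moves --targets '[[[0,0,0],[0,0,0]],[[0,0,0],[0,0,0]],[[0,0,0],[0,0,0]],[[0,0,0],[0,0,0]],[[0,0,0],[0,0,0]],[[0,0,0],[0,0,0]],[[0,0,0],[0,0,0]],[[0,0,0],[0,0,0]]]' --hand 20 --squeeze 20

```text
time_s: 6.3
tool_pos: [0.439, 0.2252, 0.0906]
tool_rot: [-180.0, -0.0, 166.2]
force: [-0.6, -0.2, 0.1]
grip_width: 0.0309
```

Request:
apply_moves --targets '[[[0,0,35],[0,0,0]],[[0,0,75],[0,0,0]],[[10,-20,110],[0,0,0]],[[30,-55,120],[0,0,0]],[[50,-95,120],[0,0,0]],[[70,-135,120],[0,0,0]],[[90,-175,120],[0,0,0]],[[110,-215,120],[0,0,0]]]'

```text
time_s: 7.1
tool_pos: [0.5495, 0.0087, 0.2106]
tool_rot: [180.0, 0.0, 166.2]
force: [0.3, 0.4, -0.5]
grip_width: 0.0311
```

Request:
apply_moves --targets '[[[20,-40,0],[0,0,0]],[[40,-75,0],[0,0,0]],[[52,-90,0],[0,0,0]],[[55,-95,0],[0,0,0]],[[55,-95,0],[0,0,0]],[[55,-95,0],[0,0,0]]]'

```text
time_s: 7.7
tool_pos: [0.6036, -0.0831, 0.2103]
tool_rot: [179.9, -0.1, 166.3]
force: [0.6, 0.4, -0.2]
grip_width: 0.0308
```

Run:
```python
from fit import *
o=env.get_obs();print(o["time_s"],o["tool_pos"],o["tool_rot"],o["force"])
a=cam("top")["image"][150:240,230:340]; b=cam("side")["image"][130:280,200:340]
cv2.imwrite("pics/c2.png",np.hstack([cv2.resize(a,(440,360),interpolation=2),cv2.resize(b,(336,360),interpolation=2)])[:,:,::-1])
```

```text
7.7 [ 0.60357474 -0.08308599  0.21025232] [ 1.79948039e+02 -6.82160601e-02  1.66299959e+02] [ 0.57843403  0.41644682 -0.15464368]
```

View pics/c2.png

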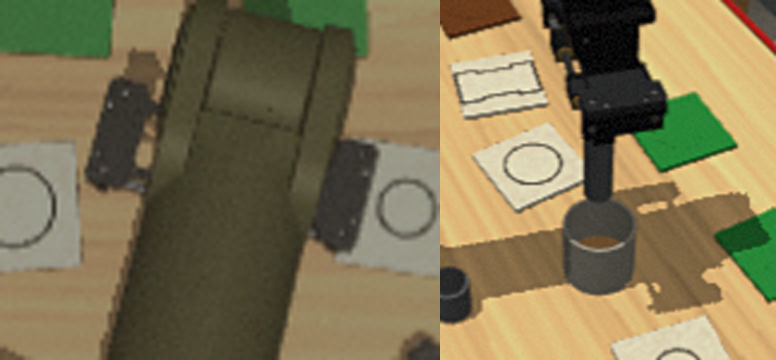

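The pipe is centred over the canister in the side view. Lowering to just above the packing's highest level.

Request:
apply_moves --targets '[[[0,-2,-20],[0,0,0]],[[0,-2,-40],[0,0,0]],[[0,-2,-55],[0,0,0]],[[0,-2,-63],[0,0,0]],[[0,-2,-68],[0,0,0]],[[0,-2,-68],[0,0,0]]]'

```text
time_s: 8.4
tool_pos: [0.6039, -0.0865, 0.1423]
tool_rot: [180.0, -0.0, 166.2]
force: [0.1, -0.1, -0.9]
grip_width: 0.0312
```

Request:
apply_moves --targets '[[[0,0,-2],[0,0,0]],[[0,0,-4],[0,0,0]],[[0,0,-6],[0,0,0]]]'

```text
time_s: 8.7
tool_pos: [0.6044, -0.0868, 0.137]
tool_rot: [180.0, 0.1, 166.2]
force: [0.0, 0.5, -1.3]
grip_width: 0.0308
```

Request:
apply_moves --targets '[[[0,0,-1],[0,0,0]],[[0,0,-3],[0,0,0]],[[0,0,-4],[0,0,0]]]'

```text
time_s: 9.0
tool_pos: [0.604, -0.0867, 0.1324]
tool_rot: [180.0, -0.0, 166.2]
force: [1.1, -0.1, -0.8]
grip_width: 0.0306
```

Request:
apply_moves --targets '[[[0,0,-1],[0,0,0]],[[0,0,-3],[0,0,0]],[[0,0,-4],[0,0,0]],[[0,0,-4],[0,0,0]]]'

```text
time_s: 9.4
tool_pos: [0.6039, -0.0867, 0.1284]
tool_rot: [-180.0, -0.0, 166.2]
force: [-0.3, 0.3, -1.2]
grip_width: 0.0309
```

Request:
apply_moves --targets '[[[0,0,-1],[0,0,0]],[[0,0,-3],[0,0,0]],[[0,0,-4],[0,0,0]],[[0,0,-4],[0,0,0]]]'

```text
time_s: 9.8
tool_pos: [0.6039, -0.0867, 0.1243]
tool_rot: [-180.0, -0.0, 166.2]
force: [-0.1, -1.0, -0.5]
grip_width: 0.0307
```

Request:
apply_moves --targets '[[[0,0,-1],[0,0,0]],[[0,0,-3],[0,0,0]],[[0,0,-4],[0,0,0]],[[0,0,-4],[0,0,0]]]'

```text
time_s: 10.2
tool_pos: [0.6039, -0.0867, 0.1203]
tool_rot: [-180.0, -0.0, 166.2]
force: [0.1, -0.8, -1.0]
grip_width: 0.0313
```

Request:
apply_moves --targets '[[[0,0,-1],[0,0,0]],[[0,0,-2],[0,0,0]],[[0,0,-3],[0,0,0]],[[0,0,-3],[0,0,0]]]'

```text
time_s: 10.6
tool_pos: [0.6039, -0.0867, 0.1174]
tool_rot: [180.0, -0.0, 166.2]
force: [-0.8, 0.5, -1.2]
grip_width: 0.0312
```

Request:
apply_moves --targets '[[[0,0,-1],[0,0,0]],[[0,0,-2],[0,0,0]],[[0,0,-3],[0,0,0]],[[0,0,-3],[0,0,0]]]'

```text
time_s: 11.0
tool_pos: [0.6039, -0.0867, 0.1144]
tool_rot: [-180.0, -0.0, 166.2]
force: [0.8, -0.1, -1.4]
grip_width: 0.0311
```

Request:
apply_moves --targets '[[[0,0,-1],[0,0,0]],[[0,0,-2],[0,0,0]],[[0,0,-3],[0,0,0]],[[0,0,-3],[0,0,0]]]'

```text
time_s: 11.4
tool_pos: [0.6039, -0.0867, 0.1114]
tool_rot: [-180.0, -0.0, 166.2]
force: [0.9, 0.3, -0.0]
grip_width: 0.031
```

Request:
apply_moves --targets '[[[0,0,-1],[0,0,0]],[[0,0,-2],[0,0,0]],[[0,0,-2],[0,0,0]]]'

```text
time_s: 11.7
tool_pos: [0.6039, -0.0867, 0.1094]
tool_rot: [180.0, -0.0, 166.2]
force: [-0.1, -0.3, -0.2]
grip_width: 0.031
```

Request:
apply_moves --targets '[[[0,0,-1],[0,0,0]],[[0,0,-2],[0,0,0]],[[0,0,-2],[0,0,0]]]'

```text
time_s: 12.0
tool_pos: [0.604, -0.0867, 0.1074]
tool_rot: [180.0, -0.0, 166.2]
force: [0.2, -0.6, -1.5]
grip_width: 0.0311
```

Request:
apply_moves --targets '[[[0,0,-1],[0,0,0]],[[0,0,-2],[0,0,0]],[[0,0,-2],[0,0,0]]]'

```text
time_s: 12.3
tool_pos: [0.6046, -0.0869, 0.1069]
tool_rot: [180.0, 0.1, 166.2]
force: [-0.9, -0.1, 6.0]
grip_width: 0.0314
```

Contact is felt at 6 N, with the TCP at 107 mm, which puts the packing at about 16 mm. Releasing.

Request:
apply_moves --targets '[[[0,0,0],[0,0,0]],[[0,0,0],[0,0,0]],[[0,0,0],[0,0,0]],[[0,0,0],[0,0,0]],[[0,0,0],[0,0,0]],[[0,0,0],[0,0,0]]]' --hand 80

```text
time_s: 12.9
tool_pos: [0.604, -0.0867, 0.1055]
tool_rot: [-180.0, -0.0, 166.2]
force: [-0.9, 0.0, -0.2]
grip_width: 0.0712
```

Request:
apply_moves --targets '[[[0,0,15],[0,0,0]],[[0,0,50],[0,0,0]],[[0,0,95],[0,0,0]],[[0,0,130],[0,0,0]],[[-20,25,150],[0,0,0]],[[-50,58,150],[0,0,0]],[[-80,91,150],[0,0,0]],[[-110,124,130],[0,0,0]]]'

```text
time_s: 13.7
tool_pos: [0.495, 0.0381, 0.2391]
tool_rot: [179.8, 0.4, 166.1]
force: [0.6, 1.3, -0.2]
grip_width: 0.0797
```

Request:
apply_moves --targets '[[[-30,33,0],[0,0,0]],[[-59,61,0],[0,0,0]],[[-59,61,0],[0,0,0]],[[-59,61,0],[0,0,0]]]' --hand 87

```text
time_s: 14.1
tool_pos: [0.4352, 0.0985, 0.2369]
tool_rot: [179.9, 0.1, 166.3]
force: [0.6, -0.8, -0.4]
grip_width: 0.0868
```

Run:
```python
from fit import *
o=env.get_obs();print(o["time_s"],o["tool_pos"],o["tool_rot"],o["force"])
P={c:cam(c) for c in("side","wrist")}
for n,g in {"big_socket_mid":(.435,.098),"small_socket_mid":(.436,-.065)}.items():
    vs=[(P[c],uv) for c in P for uv in pick(P[c],n,g)]
    print(n,len(vs),fit(n,vs,g) if len(vs)>1 else 0,[fit(n,[v],g,0.)[0] for v in vs])
p=P["side"]
for r in env.regions_of(p,"pipe_piece_mid")[:3]: print(r["conf"],r["rect"],regc(r))
print([proj(p,[.604,-.0855,z]) for z in(.075,.146)])
b=p["image"][130:280,200:340];cv2.imwrite("pics/c3.png",cv2.resize(b,None,fx=3.5,fy=3.5,interpolation=2)[:,:,::-1])
```

```text
14.1 [0.43517604 0.09851354 0.23686043] [1.79915521e+02 1.07360903e-01 1.66295370e+02] [ 0.57225658 -0.77712195 -0.40769001]
big_socket_mid 2 (array([0.43481121, 0.09745285, 0.00093868]), array([-0.27074582,  0.13361332,  0.02987853,  0.1434989 ])) [array([0.43587925, 0.0984995 ]), array([0.4347987 , 0.09741557])]
small_socket_mid 2 (array([ 0.43626196, -0.06581035, -0.00119498]), array([-0.09704742,  0.04797242,  0.01248667,  0.05917275])) [array([ 0.43627825, -0.06669936]), array([ 0.43595026, -0.06521351])]
0.72 [257.2, 197.9, 277.6, 232.3] [265.60173697 215.84367246]
[array([265.57408633, 222.06692175]), array([265.94502435, 202.67886801])]
```

View pics/c3.png

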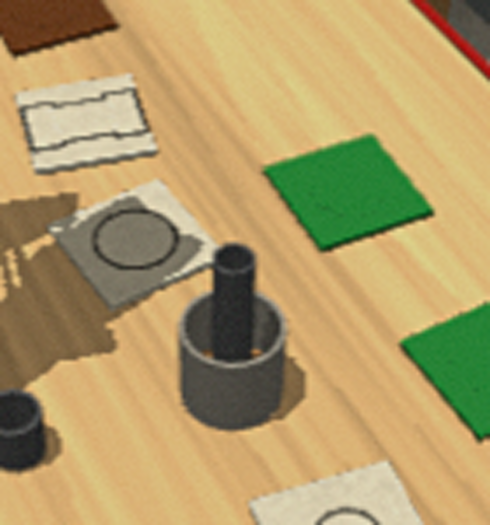

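The pipe stands upright, centred in the canister at about (265,210) in the side view. Big socket next.

Request:
apply_moves --targets '[[[0,0,-45],[0,0,0]],[[0,-1,-90],[0,0,0]],[[0,-1,-130],[0,0,0]],[[0,-1,-165],[0,0,0]],[[0,-1,-190],[0,0,0]],[[0,-1,-205],[0,0,0]],[[0,-1,-211],[0,0,0]],[[0,-1,-211],[0,0,0]]]'

```text
time_s: 15.25
tool_pos: [0.4347, 0.0967, 0.024]
tool_rot: [-179.9, -0.1, 166.2]
force: [-0.1, -0.0, -0.2]
grip_width: 0.0871
```

Request:
apply_moves --targets '[[[0,0,0],[0,0,0]],[[0,0,0],[0,0,0]],[[0,0,0],[0,0,0]],[[0,0,0],[0,0,0]],[[0,0,0],[0,0,0]],[[0,0,0],[0,0,0]]]' --hand 50 --squeeze 20

```text
time_s: 15.85
tool_pos: [0.4355, 0.0975, 0.0252]
tool_rot: [179.9, 0.0, 166.2]
force: [-1.0, 0.2, 6.5]
grip_width: 0.0639
```

Request:
apply_moves --targets '[[[0,0,30],[0,0,0]],[[10,0,55],[0,0,0]],[[45,-2,60],[0,0,0]],[[85,-4,60],[0,0,0]],[[125,-6,60],[0,0,0]],[[155,-8,60],[0,0,0]],[[170,-8,55],[0,0,0]],[[170,-8,35],[0,0,0]]]'

```text
time_s: 16.65
tool_pos: [0.6087, 0.0888, 0.0605]
tool_rot: [180.0, 0.3, 166.2]
force: [0.1, 0.8, -1.9]
grip_width: 0.0639
```

Request:
apply_moves --targets '[[[0,0,-15],[0,0,0]],[[0,0,-22],[0,0,0]],[[0,0,-25],[0,0,0]],[[0,0,-27],[0,0,0]],[[0,0,-27],[0,0,0]]]'

```text
time_s: 17.15
tool_pos: [0.605, 0.0893, 0.0335]
tool_rot: [180.0, 0.0, 166.2]
force: [0.4, -0.1, -1.5]
grip_width: 0.0636
```

Request:
apply_moves --targets '[[[0,0,-1],[0,0,0]],[[0,0,-2],[0,0,0]],[[0,0,-2],[0,0,0]]]'

```text
time_s: 17.45
tool_pos: [0.6055, 0.0894, 0.0332]
tool_rot: [179.9, 0.0, 166.2]
force: [-6.3, -0.8, 11.9]
grip_width: 0.0636
```

Request:
apply_moves --targets '[[[0,0,0],[0,0,0]],[[0,0,0],[0,0,0]],[[0,0,0],[0,0,0]],[[0,0,0],[0,0,0]],[[0,0,0],[0,0,0]]]' --hand 87

```text
time_s: 17.95
tool_pos: [0.605, 0.0893, 0.0304]
tool_rot: [-180.0, -0.0, 166.2]
force: [0.3, 0.1, 0.5]
grip_width: 0.0863
```

Request:
apply_moves --targets '[[[0,0,20],[0,0,0]],[[0,0,60],[0,0,0]],[[-15,-5,100],[0,0,0]],[[-45,-25,130],[0,0,0]],[[-77,-60,140],[0,0,0]],[[-110,-95,140],[0,0,0]],[[-143,-130,140],[0,0,0]],[[-169,-155,140],[0,0,0]]]'

```text
time_s: 18.75
tool_pos: [0.4341, -0.068, 0.1705]
tool_rot: [180.0, -0.0, 166.1]
force: [0.2, -0.3, 0.5]
grip_width: 0.087
```

Request:
apply_moves --targets '[[[0,0,0],[0,0,0]],[[0,0,0],[0,0,0]],[[0,0,0],[0,0,0]]]'

```text
time_s: 19.05
tool_pos: [0.4368, -0.0649, 0.1708]
tool_rot: [180.0, 0.0, 166.3]
force: [-0.3, -0.3, -0.6]
grip_width: 0.087
```

Run:
```python
from fit import *
o=env.get_obs();print(o["time_s"],o["tool_pos"],o["tool_rot"],o["force"])
P={c:cam(c) for c in("side","wrist","top")}
for n,g,z in (("small_socket_mid",(.436,-.0655),0.),("big_socket_mid",(.605,.089),.008),("big_plinth",(.605,.089),0.)):
    vs=[(P[c],uv) for c in P for uv in pick(P[c],n,g)]
    print(n,len(vs),fit(n,vs,g) if len(vs)>1 else 0,[fit(n,[v],g,z)[0] for v in vs])
a=P["top"]["image"][160:270,160:300]; b=P["side"]["image"][130:280,180:320]
cv2.imwrite("pics/c4.png",np.hstack([cv2.resize(a,(440,360),interpolation=2),cv2.resize(b,(336,360),interpolation=2)])[:,:,::-1])
```

```text
19.05 [ 0.43680513 -0.06487636  0.17076543] [1.79983826e+02 4.45194582e-02 1.66271213e+02] [-0.28391212 -0.33930756 -0.59019784]
small_socket_mid 2 (array([ 0.43585189, -0.06585734, -0.00143417]), array([-0.06102173,  0.03445292,  0.00758474,  0.03069812])) [array([ 0.43571563, -0.06692979]), array([ 0.43548422, -0.06577055])]
big_socket_mid 2 (array([0.60530679, 0.08854091, 0.00896152]), array([-0.1978671 ,  0.03175284,  0.08068371, -0.22173881])) [array([0.60627102, 0.08932525]), array([0.60465848, 0.0888698 ])]
big_plinth 2 (array([ 0.60620008,  0.0899561 , -0.01007726]), array([ 0.12185703, -0.01884224, -0.05080808,  0.13759449])) [array([0.60186159, 0.08088145]), array([0.60554376, 0.08896171])]
```

View pics/c4.png

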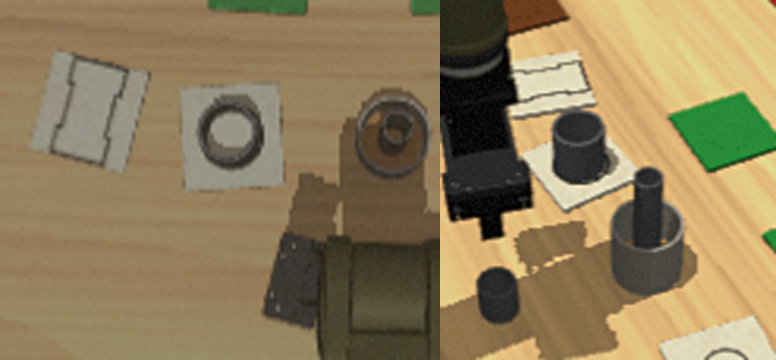

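The big socket stands centred on its plinth, at (0.605, 0.0885) with its foot at 9 mm, and the pipe is still upright. Small socket next.

Request:
apply_moves --targets '[[[0,0,-40],[0,0,0]],[[0,0,-80],[0,0,0]],[[0,0,-115],[0,0,0]],[[0,0,-138],[0,0,0]],[[0,0,-150],[0,0,0]],[[0,0,-154],[0,0,0]],[[0,0,-154],[0,0,0]]]'

```text
time_s: 20.35
tool_pos: [0.4364, -0.0658, 0.0169]
tool_rot: [-180.0, 0.0, 166.2]
force: [0.1, 0.2, 0.4]
grip_width: 0.0869
```

Request:
apply_moves --targets '[[[0,0,0],[0,0,0]],[[0,0,0],[0,0,0]],[[0,0,0],[0,0,0]],[[0,0,0],[0,0,0]],[[0,0,0],[0,0,0]],[[0,0,0],[0,0,0]],[[0,0,0],[0,0,0]]]' --hand 30 --squeeze 15

```text
time_s: 21.05
tool_pos: [0.4361, -0.0657, 0.0166]
tool_rot: [180.0, 0.0, 166.2]
force: [-0.9, -0.1, 1.1]
grip_width: 0.0436
```

Request:
apply_moves --targets '[[[0,0,40],[0,0,0]],[[0,0,80],[0,0,0]],[[15,-15,100],[0,0,0]],[[45,-47,100],[0,0,0]],[[77,-80,100],[0,0,0]],[[108,-113,100],[0,0,0]],[[139,-146,100],[0,0,0]],[[165,-175,90],[0,0,0]]]'

```text
time_s: 21.85
tool_pos: [0.6034, -0.2425, 0.107]
tool_rot: [-180.0, 0.1, 166.2]
force: [0.4, -0.3, 0.6]
grip_width: 0.0437
```

Request:
apply_moves --targets '[[[10,-10,-15],[0,0,0]],[[10,-10,-45],[0,0,0]],[[10,-10,-65],[0,0,0]],[[10,-10,-75],[0,0,0]],[[10,-10,-80],[0,0,0]],[[10,-10,-82],[0,0,0]],[[10,-10,-82],[0,0,0]]]'

```text
time_s: 22.55
tool_pos: [0.6116, -0.2509, 0.0255]
tool_rot: [180.0, 0.1, 166.2]
force: [0.7, -0.1, 0.3]
grip_width: 0.0432
```

Request:
apply_moves --targets '[[[0,0,-1],[0,0,0]],[[0,0,-1],[0,0,0]]]'

```text
time_s: 22.75
tool_pos: [0.6119, -0.251, 0.0247]
tool_rot: [180.0, 0.1, 166.2]
force: [0.5, 0.0, 1.9]
grip_width: 0.0436
```

Request:
apply_moves --targets '[[[0,0,0],[0,0,0]],[[0,0,0],[0,0,0]],[[0,0,0],[0,0,0]],[[0,0,0],[0,0,0]],[[0,0,0],[0,0,0]],[[0,0,0],[0,0,0]]]' --hand 80

```text
time_s: 23.35
tool_pos: [0.611, -0.2508, 0.0235]
tool_rot: [180.0, -0.0, 166.2]
force: [-0.1, 0.2, 0.2]
grip_width: 0.0782
```

Request:
apply_moves --targets '[[[0,0,20],[0,0,0]],[[0,0,60],[0,0,0]],[[-10,0,105],[0,0,-0.1]],[[-40,2,140],[0,0,-0.22]],[[-75,3,170],[0,0,-0.34]],[[-110,4,180],[0,0,-0.46]],[[-145,6,180],[0,0,-0.58]],[[-165,6,180],[0,0,-0.65]]]'

```text
time_s: 24.15
tool_pos: [0.4436, -0.2452, 0.2034]
tool_rot: [179.9, -0.1, 128.6]
force: [-0.0, -0.2, -0.1]
grip_width: 0.08
```

Request:
apply_moves --targets '[[[0,0,0],[0,0,0]],[[0,0,0],[0,0,0]],[[0,0,0],[0,0,0]]]'

```text
time_s: 24.45
tool_pos: [0.4471, -0.2445, 0.2038]
tool_rot: [180.0, 0.1, 129.1]
force: [-0.5, -0.7, 0.1]
grip_width: 0.0801
```

Run:
```python
from fit import *
o=env.get_obs();print(o["time_s"],o["tool_pos"],o["tool_rot"],o["force"])
P={c:cam(c) for c in("side","wrist","top")}
for n,g,z in (("small_socket_mid",(.611,-.251),.008),("small_plinth",(.611,-.251),0.)):
    vs=[(P[c],uv) for c in ("side","top") for uv in pick(P[c],n,g)]
    print(n,len(vs),fit(n,vs,g) if len(vs)>1 else 0,[fit(n,[v],g,z)[0] for v in vs])
rs=[]
for c in("side","wrist"):
    p=P[c]; H=cv2.cvtColor(p["image"],cv2.COLOR_RGB2HSV); m=cv2.inRange(H,(105,110,40),(130,255,255))
    k,l,st,ce=cv2.connectedComponentsWithStats(m); L=[i for i in range(1,k) if np.linalg.norm(ce[i]-proj(p,[.445,-.245,.077]))<30]
    if not L: print(c,"none"); continue
    i=max(L,key=lambda i:st[i,4])
    ys,xs=np.nonzero(l==i); rs.append(ray(p,ce[i])); W=np.array([at_z(p,(x,y),.085)[:2] for x,y in zip(xs,ys)])
    w,V=np.linalg.eigh(np.cov(W.T)); print(c,st[i],ce[i],W.mean(0).round(4),"yaw",np.degrees(np.arctan2(*V[::-1,1]))%180-180)
if len(rs)>1: print("bar",tri(rs).round(4))
a=P["wrist"]["image"]; b=P["side"]["image"][210:350,200:340]
cv2.imwrite("pics/c5.png",np.hstack([cv2.resize(a,(440,330)),cv2.resize(b,(330,330),interpolation=2)])[:,:,::-1])
```

```text
24.45 [ 0.4471161  -0.2444772   0.20379947] [1.79997986e+02 5.66451355e-02 1.29060748e+02] [-0.48835541 -0.74101384  0.08118029]
small_socket_mid 2 (array([ 0.61004727, -0.25254487,  0.00907492]), array([-0.25513313,  0.0445527 ,  0.14504169, -0.33473811])) [array([ 0.61111519, -0.25209985]), array([ 0.60901594, -0.25221896])]
small_plinth 2 (array([ 0.61176564, -0.25021398, -0.00211965]), array([ 0.08727363, -0.0159018 , -0.0483518 ,  0.11494834])) [array([ 0.61069198, -0.25132647]), array([ 0.61192236, -0.25005802])]
side [220 282  33  21 326] [236.13496933 291.69631902] [ 0.444  -0.2489] yaw -53.115833619548994
wrist [250 148  12  73 710] [255.74225352 182.00140845] [ 0.444  -0.2402] yaw -48.6251020093909
bar [ 0.4462 -0.2421  0.0737]
```

View pics/c5.png

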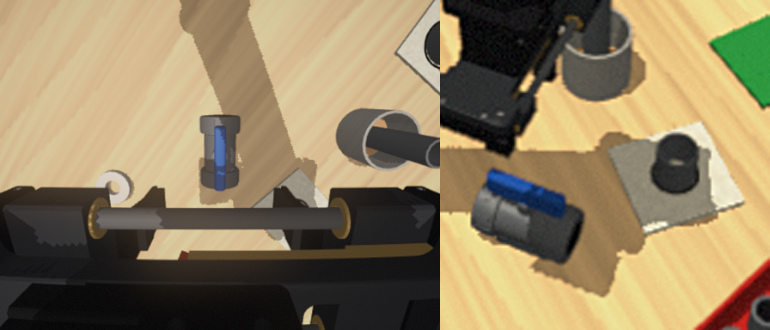

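The small socket is on its plinth, and the valve's bar sits square between the fingers at wrist pixel (256,182). Grasping the bar.

Request:
apply_moves --targets '[[[0,1,-45],[0,0,0]],[[0,1,-85],[0,0,0]],[[0,1,-115],[0,0,0]],[[0,1,-132],[0,0,0]],[[0,1,-140],[0,0,0]],[[0,1,-142],[0,0,0]],[[0,1,-142],[0,0,0]]]'

```text
time_s: 25.5
tool_pos: [0.4465, -0.2441, 0.0622]
tool_rot: [180.0, 0.1, 129.0]
force: [0.1, -0.1, -0.1]
grip_width: 0.08
```

Request:
apply_moves --targets '[[[0,0,0],[0,0,0]],[[0,0,0],[0,0,0]],[[0,0,0],[0,0,0]],[[0,0,0],[0,0,0]],[[0,0,0],[0,0,0]],[[0,0,0],[0,0,0]],[[0,0,0],[0,0,0]],[[0,0,0],[0,0,0]]]' --hand 5 --squeeze 40

```text
time_s: 26.3
tool_pos: [0.446, -0.2438, 0.0616]
tool_rot: [180.0, 0.0, 129.0]
force: [0.4, 0.3, 0.4]
grip_width: 0.0238
```

Request:
apply_moves --targets '[[[0,0,0],[0,0,0]],[[0,0,0],[0,0,0]],[[0,0,20],[0,0,0]],[[0,0,50],[0,0,0]],[[0,0,100],[0,0,0]],[[0,0,150],[0,0,0]],[[0,0,150],[0,0,0]],[[0,0,150],[0,0,0]]]'

```text
time_s: 27.1
tool_pos: [0.4462, -0.2436, 0.2118]
tool_rot: [179.9, 0.0, 129.0]
force: [0.5, 0.8, -3.7]
grip_width: 0.0176
```

Run:
```python
from fit import *
o=env.get_obs();print(o["time_s"],o["tool_pos"],o["tool_rot"],o["grip_width"])
P={c:cam(c) for c in("side","wrist")}
a=P["wrist"]["image"]; b=P["side"]["image"][180:340,160:320]
cv2.imwrite("pics/c6.png",np.hstack([cv2.resize(a[150:320,160:350],(447,400),interpolation=2),cv2.resize(b,(350,400),interpolation=2)])[:,:,::-1])
```

```text
27.1 [ 0.44621046 -0.24359035  0.21178241] [1.79893676e+02 1.50830022e-02 1.28983794e+02] 0.017551794856365703
```

View pics/c6.png

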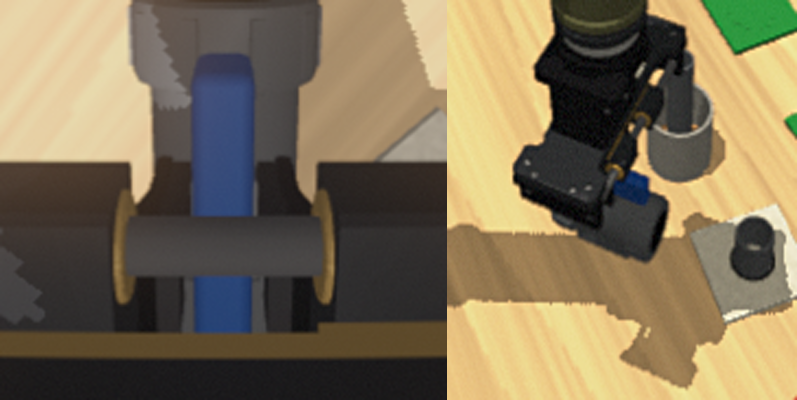

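The bar is held straight between the fingers. Carrying the valve over to its plinth and turning it +0.675 rad.

Request:
apply_moves --targets '[[[0,0,40],[0,0,0]],[[15,40,50],[0,0,0.05]],[[30,80,50],[0,0,0.15]],[[45,120,50],[0,0,0.25]],[[60,160,50],[0,0,0.35]],[[75,200,50],[0,0,0.45]],[[90,240,50],[0,0,0.55]],[[105,280,50],[0,0,0.65]]]'

```text
time_s: 28.0
tool_pos: [0.5502, 0.0377, 0.2587]
tool_rot: [-179.9, -0.2, 166.4]
force: [1.2, -0.8, -1.4]
grip_width: 0.0174
```

Request:
apply_moves --targets '[[[15,40,0],[0,0,0.025]],[[30,80,0],[0,0,0.025]],[[45,120,0],[0,0,0.025]],[[60,160,0],[0,0,0.025]],[[72,195,-20],[0,0,0.025]],[[79,212,-60],[0,0,0.025]],[[79,212,-80],[0,0,0.025]],[[79,212,-80],[0,0,0.025]]]'

```text
time_s: 28.8
tool_pos: [0.6261, 0.2476, 0.1735]
tool_rot: [-179.5, -0.6, 167.7]
force: [-0.5, -0.3, -2.6]
grip_width: 0.0173
```

Request:
apply_moves --targets '[[[0,0,0],[0,0,0]],[[0,0,0],[0,0,0]]]'

```text
time_s: 29.0
tool_pos: [0.6309, 0.2472, 0.1827]
tool_rot: [180.0, 0.1, 167.5]
force: [0.0, 0.1, -2.8]
grip_width: 0.0173
```

Run:
```python
from fit import *
o=env.get_obs();print(o["time_s"],o["tool_pos"],o["tool_rot"],o["grip_width"])
P={c:cam(c) for c in("side","wrist","top")}
b=P["side"]["image"][60:220,140:300]; a=P["top"]["image"][160:240,140:260]
print(P["side"]["camera_matrix"])
cv2.imwrite("pics/c7.png",np.hstack([cv2.resize(a,(400,266),interpolation=2),cv2.resize(b,(266,266),interpolation=2)])[:,:,::-1])
```

```text
29.0 [0.6309263  0.24717552 0.18265194] [1.79968181e+02 8.38465197e-02 1.67538089e+02] 0.017330306777630426
[[449.9396319    0.         256.99941877]
 [  0.         449.9396319  199.57369047]
 [  0.           0.           1.        ]]
```

View pics/c7.png

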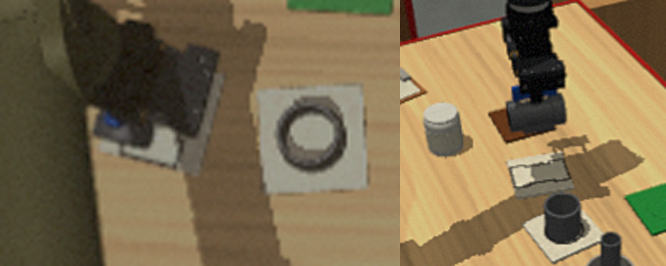

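Request:
apply_moves --targets '[[[0,1,-40],[0,0,0]],[[0,1,-75],[0,0,0]],[[0,1,-95],[0,0,0]],[[0,1,-105],[0,0,0]],[[0,1,-109],[0,0,0]],[[0,1,-110],[0,0,0]],[[0,1,-110],[0,0,0]]]'

```text
time_s: 29.85
tool_pos: [0.6311, 0.2496, 0.0732]
tool_rot: [179.9, 0.1, 167.6]
force: [0.1, 0.4, -3.5]
grip_width: 0.0173
```

Request:
apply_moves --targets '[[[0,0,-1],[0,0,0]],[[0,0,-2],[0,0,0]],[[0,0,-2],[0,0,0]]]'

```text
time_s: 30.15
tool_pos: [0.6301, 0.2494, 0.0699]
tool_rot: [180.0, 0.0, 167.6]
force: [0.8, 0.3, -3.6]
grip_width: 0.0175
```

Request:
apply_moves --targets '[[[0,0,-1],[0,0,0]],[[0,0,-2],[0,0,0]],[[0,0,-2],[0,0,0]]]'

```text
time_s: 30.45
tool_pos: [0.6303, 0.2499, 0.0694]
tool_rot: [179.9, 0.0, 167.7]
force: [-3.8, 0.3, 5.9]
grip_width: 0.0175
```

Request:
apply_moves --targets '[[[0,0,0],[0,0,0]],[[0,0,0],[0,0,0]],[[0,0,0],[0,0,0]],[[0,0,0],[0,0,0]],[[0,0,0],[0,0,0]]]' --hand 80

```text
time_s: 30.95
tool_pos: [0.6301, 0.2491, 0.0674]
tool_rot: [-180.0, 0.0, 167.6]
force: [-0.0, -0.4, -0.1]
grip_width: 0.0498
```

Request:
apply_moves --targets '[[[0,0,20],[0,0,0]],[[0,0,60],[0,0,0]],[[0,0,105],[0,0,0]],[[-20,0,145],[0,0,0]],[[-60,10,170],[0,0,0]],[[-100,25,180],[0,0,0]],[[-135,55,190],[0,0,0]],[[-165,90,200],[0,0,0]]]'

```text
time_s: 31.75
tool_pos: [0.4638, 0.3389, 0.2687]
tool_rot: [179.9, -0.0, 167.5]
force: [0.1, 1.6, 0.2]
grip_width: 0.0802
```

Request:
apply_moves --targets '[[[-30,35,0],[0,0,0]],[[-60,70,0],[0,0,0]],[[-90,105,0],[0,0,0]],[[-120,140,0],[0,0,0]],[[-150,170,0],[0,0,0]],[[-180,190,0],[0,0,0]],[[-180,190,0],[0,0,0]],[[-180,190,0],[0,0,0]]]'

```text
time_s: 32.55
tool_pos: [0.2844, 0.5295, 0.2673]
tool_rot: [-180.0, 0.0, 167.8]
force: [0.8, -0.3, 0.2]
grip_width: 0.08
```

Run:
```python
from fit import *
o=env.get_obs();print(o["time_s"],o["tool_pos"],o["force"])
P={c:cam(c) for c in("side","top")}
for n,g,z in (("small_socket_mid",(.611,-.251),.008),("big_socket_mid",(.605,.089),.008),("tin",(.50,.39),0.)):
    vs=[(P[c],uv) for c in P for uv in pick(P[c],n,g)]
    print(n,len(vs),fit(n,vs,g) if len(vs)>1 else 0,[fit(n,[v],g,z)[0] for v in vs])
rs=[]
for c in P:
    p=P[c]; H=cv2.cvtColor(p["image"],cv2.COLOR_RGB2HSV); m=cv2.inRange(H,(105,110,40),(130,255,255))
    k,l,st,ce=cv2.connectedComponentsWithStats(m); L=[i for i in range(1,k) if np.linalg.norm(ce[i]-proj(p,[.63,.249,.085]))<25]
    if not L: print(c,"none"); continue
    i=max(L,key=lambda i:st[i,4])
    ys,xs=np.nonzero(l==i); rs.append(ray(p,ce[i])); W=np.array([at_z(p,(x,y),.093)[:2] for x,y in zip(xs,ys)])
    w,V=np.linalg.eigh(np.cov(W.T)); print(c,st[i],W.mean(0).round(4),"yaw",np.degrees(np.arctan2(*V[::-1,1]))%180-180)
if len(rs)>1: print("bar",tri(rs).round(4))
a=P["top"]["image"][150:240,130:360]; b=P["side"]["image"][110:330,150:350]
cv2.imwrite("pics/c8.png",cv2.resize(a,None,fx=3.4,fy=3.4,interpolation=2)[:,:,::-1]);cv2.imwrite("pics/c9.png",cv2.resize(b,None,fx=2.6,fy=2.6,interpolation=2)[:,:,::-1])
```

```text
32.55 [0.28435996 0.52954618 0.2672676 ] [ 0.76791235 -0.34366008  0.17408821]
small_socket_mid 1 0 [array([ 0.61119197, -0.25074297])]
big_socket_mid 2 (array([0.60369111, 0.0895323 , 0.0089046 ]), array([-0.12436474,  0.01970358,  0.05073955, -0.1392727 ])) [array([0.60442027, 0.09031357]), array([0.60331835, 0.08976527])]
tin 2 (array([0.49920807, 0.41975931, 0.00123245]), array([-0.07672709,  0.0092513 ,  0.02287299, -0.07673726])) [array([0.49981968, 0.42133674]), array([0.49899645, 0.42022311])]
side [209 139  26  12 208] [0.6262 0.2405] yaw -11.834143778735978
top [179 179   8  23  72] [0.628  0.2507] yaw -12.408805647044915
bar [0.63   0.2525 0.0831]
```

View pics/c8.png

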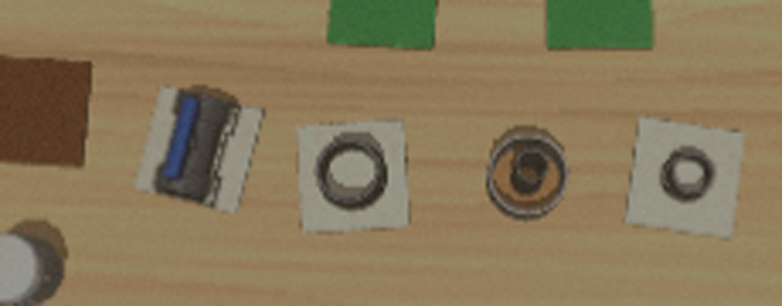

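View pics/c9.png

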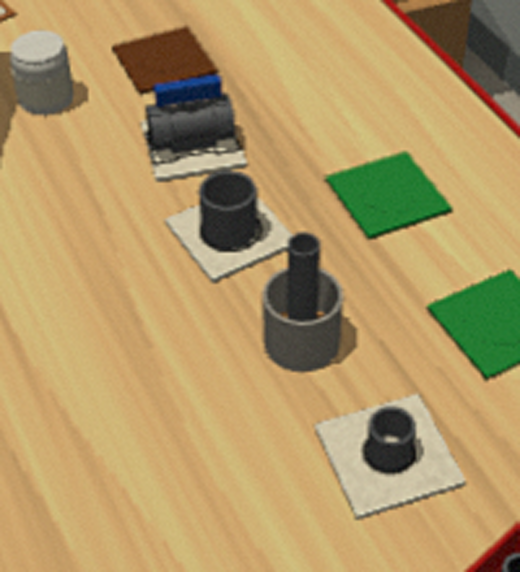

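The final views show the sockets and valve on their own plinths, the pipe upright in the canister, and the tin and bin in place. The arm is clear of everything.

```bash
python3 -c "
from cell import env
print(env.sign_off())"
```

```text
the job is handed in; nothing more can be done
None
```

All four fittings are at their places, and I handed the job in at about 33 s with the arm withdrawn and touching nothing. No verdict was reported.

| Item | Last check | Target |
|---|---|---|
| Big socket | (0.604, 0.0895), foot 9 mm up, 2–3 mm off centre | plinth at (0.606, 0.0895) |
| Small socket | (0.611, -0.251), within about 2 mm; only one view in the last look | plinth at (0.611, -0.251) |
| Valve | bar at (0.630, 0.2525), about 4 mm off centre, yaw -12°, handle up | plinth at (0.631, 0.248), yaw -12° |
| Pipe piece | upright and centred by eye; not fitted numerically | canister at (0.604, -0.0855) |

- **Pipe:** I lowered it until I felt about 6 N, with its foot roughly 16 mm up, then let go. It was neither dropped nor rammed.
- **Bystanders:** the robot never touched the tin or the red bin. I checked both only by eye in the last pictures.
- **Disagreements:**
  - With the valve held, the gripper read 17.5 mm on the 14 mm bar, though the bar looked straight and was carried without slipping.
  - One side-view reading of the big plinth, partly hidden by its socket, put it about 9 mm off. I ignored it because the earlier two-view fit and the pictures agreed.

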